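# Shut the key cabinet

### The job

Two small grey steel cabinets stand on the desk with their doors open. Push the door of the taller one, the key cabinet, fully shut so that its spring catch snaps in and holds it. Leave the lower cabinet's door standing open.

Things in the scene. Friction and masses are not known exactly. Their poses are not given: they have to be found in the camera images.
- tall_door_push (a point): Point on the flat outer face of the taller (210 mm) cabinet's door, a panel 146 wide, 202 high, 10 mm thick, its top edge 207 mm above the desk. The point lies 110 mm from the upright hinge axis, 36 from the free edge, 22 below the top edge. Axes turn with the door: x points into the panel (the way to push), y along the face to the hinge axis, exactly 110 mm away, z up.
- tall_door (a joint): Its angle in rad: 0 shut, 0.6 to 1.2 at the start. Hinged at the left as the robot sees it; from above it turns anticlockwise to close. Turns easily (0.05 N m), stays where left; but at 0.11 to 0.05 rad a spring roller pushes back, taking some 6 N at the point to pass; below 0.04 it draws the door to 0 and holds it. The cabinet is fixed, 150 wide, 80 mm deep, keys inside, nothing on top.
- low_cabinet: The lower cabinet, 130 mm high, else alike (150 wide, 80 mm deep), fixed to the desk about 0.28 m from the taller one, on either side of it. Origin under the centre of its carcass; x from its open front to its back, y to its hinge side, z up. A 13 mm high sharpener lies on it; a glue stick and a tape roll are inside.
- low_door (a joint): Angle of the lower cabinet's door in rad, 0 shut, growing as it opens; starts at 0.8 to 1.2; also hinged at the left. Panel 146 mm wide, its top edge 127 mm above the desk.

How it is judged:
By the outcome, as a careful person would: the job done as asked, in the order asked, and still so for the second after the job is handed in, with the robot touching nothing.
It also fails if it takes over 35 s, if anything falls off the work surface, if the arm or the gripper's body presses on something with over 40 N, if the wrist force passes 120 N, or if a joint passes its speed limit or range.

### The arm

A 6-joint arm with a two-finger parallel gripper is mounted at the origin on a cart in front of the work surface, level with it; the furniture and walls round the work are solid. World frame = base frame: x ahead of the robot, y to its left, z up, the work surface at z = 0. Lengths are in m, angles in degrees, forces in N, time in s.
With the tool pointing down it reaches from about 0.3 to 0.75 m from the base axis. Payload 8.5 kg.
Tool frame: the origin (TCP) lies between the finger pads; the fingertips stand 19 mm ahead of it and the grasp point (between the pads) is the TCP; z points along the fingers, y is the line along which they close (so a half turn about z gives the same grasp; the last joint's range is limited). The gripper opens to 88 mm and grips with 3 to 60 N. Pads are 18 mm wide; open, the fingers measure 123 mm over their backs; the gripper's body (75 mm by 187 mm) begins 45 mm behind the grasp point.
Start: joints at [-12.336, 21.807, 74.336, -0, 83.858, -12.336], TCP at [0.55, 0, 0.258] pointing down, gripper open.
Joint ranges: [-178.18, 178.18], [-50.72, 133.34], [12.68, 142.11], [-81.47, 261.47], [9.98, 163.14], [-165.26, 165.26]. Speed limits (degrees/s): [136.94, 136.94, 180, 180, 180, 180].

### API

Orientations are given as a 3x3 rotation matrix whose columns are the frame's x, y, z axes.
In Python, from cell import arm gives the robot as it stands.
- The arm moves only by the tool jog_arm, never from a script. Its argument "commands" is a list of rows, each an object of numbers: "dx", "dy", "dz": the shift along the tool's x, y, z in m; "wx", "wy", "wz": the turn, a rotation vector about the tool's x, y, z in rad; "gripper": the opening in per cent of the stroke, from 0 (shut) to 100 (fully open). A call has 1 to 10 rows; each row shifts and turns the commanded pose from where the row before left it, along the tool's axes as they then stand; what a row does not reach is not made up. A row lasts 1/8 s, in which the tool goes at most 62.5 mm and 10.7 degrees, less where a joint would pass 70% of its speed; a pose out of reach is approached as far as the arm can. A call is refused whole if a number of a shift passes 0.0625 or a number of a turn 0.188, either way. A call with a gripper value outside its range is refused whole. The fingers move at their own pace and stop on an object; "grip_force" is the grip in N (left out, the last holds). Time passes only in rows, so rows that do not move let the fingers close. It gives the time, the measured TCP pose, the force, the opening and the grip force at its end, in the units of the state.
- arm.observe(): the state, without advancing time (a new reading comes with each control period).
- arm.capture(name): name is "scene" or "side" or "wrist"; returns a dict with "frame" (420x560x3 uint8, blue, green, red), "intrinsics" (3x3 intrinsics, pixels), "pose" (4x4, takes a point from camera to world coordinates). Camera axes: x right, y down, z forward; pixel columns grow to the right and rows downward; lengths in m; the calibration is good to about 2 mm. A picture is of the moment at which its call begins. There is no depth.
- arm.close_job(): hands the job in; it is judged then, once.
The state is a dict: "t": time; "q": joint angles; "dq": joint speeds; "joint_torque": joint torques, N m; "eef_pos": TCP position; "ee_rot": TCP orientation; "contact_force": force on the tool from outside, world axes, zero at the start; "moment": the same for the moment, N m; "gripper_width": finger opening in m; "finger_force": force on a finger pad.
Only numpy, scipy, OpenCV 4.12 (cv2) and the standard library are available. Lean on these libraries where they do the work, as an engineer would, in place of code of your own. Each camera call takes 0.05 s, during which the arm holds its last target. There are 200 camera calls.

## Working session

There is one attempt and no reset: what is moved stays moved. The work goes in short steps, Python scripts to look and compute and a tool call to move; the robot and the scene stay as the last step left them, time stands still between calls to the robot, and variables do not carry over. Pictures are saved under pics/ and viewed, at most 10 in all, crops included, and the job is handed in when it is done.

Besides the shell and the picture viewer there is one more tool, called after "Call:" by a JSON object that holds its "api" and its "payload". jog_arm: Moves the arm, as the interface text tells. Its arguments: {"type":"object","properties":{"commands":{"type":"array","items":{"type":"object","properties":{"dx":{"type":"number"},"dy":{"type":"number"},"dz":{"type":"number"},"wx":{"type":"number"},"wy":{"type":"number"},"wz":{"type":"number"},"gripper":{"type":"number"}}}},"grip_force":{"type":"number"}},"required":["commands"]}

```bash
mkdir -p pics; python3 - <<'E'
from cell import arm
import cv2,numpy as np
for n in("scene","side"):
    c=arm.capture(n);cv2.imwrite(f"pics/{n}0.png",c["frame"]);print(n,c["intrinsics"].tolist(),np.round(c["pose"],4).tolist())
s=arm.observe();print(s["t"],s["eef_pos"],np.round(s["ee_rot"],3).tolist())
E
```

```text
scene [[416.06344120778306, 0.0, 275.9820524104487], [0.0, 416.06344120778306, 214.09054899756882], [0.0, 0.0, 1.0]] [[0.86, -0.2242, 0.4585, 0.1806], [-0.5103, -0.3681, 0.7772, -0.6919], [-0.0055, -0.9024, -0.4309, 0.5218], [0.0, 0.0, 0.0, 1.0]]
side [[417.58650125196334, 0.0, 270.73770993590114], [0.0, 417.58650125196334, 210.21535615085546], [0.0, 0.0, 1.0]] [[0.7924, -0.3965, 0.4637, 0.1673], [-0.6099, -0.5, 0.6148, -0.5734], [-0.0119, -0.7699, -0.638, 0.717], [0.0, 0.0, 0.0, 1.0]]
0.1 [5.49768297e-01 4.54341930e-05 2.57206459e-01] [[0.0, 1.0, -0.001], [1.0, -0.0, 0.0], [0.0, -0.001, -1.0]]
```

View pics/scene0.png

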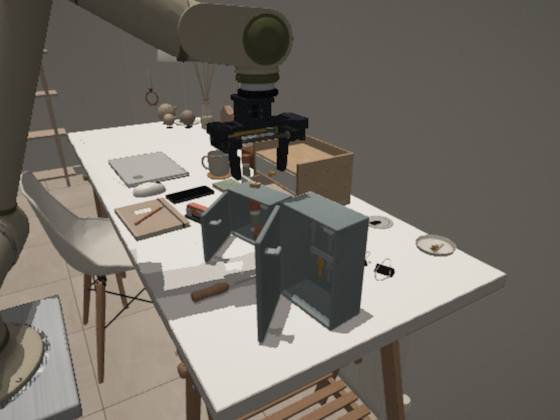

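View pics/side0.png

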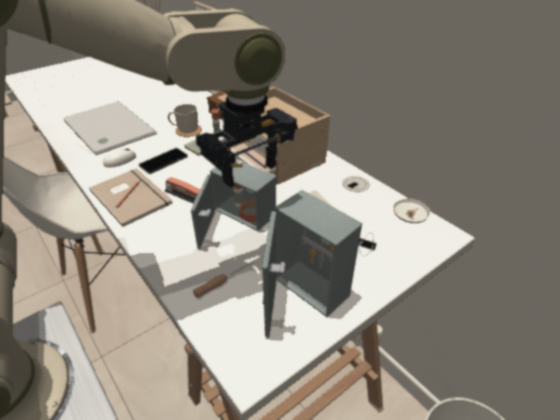

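```bash
python3 - <<'E'
import cv2
a=cv2.imread("pics/side0.png")[150:350,170:380];b=cv2.imread("pics/scene0.png")[170:340,190:380]
cv2.imwrite("pics/sc.png",cv2.resize(cv2.convertScaleAbs(a,alpha=1.6),None,fx=3,fy=3,interpolation=2)[:600])
cv2.imwrite("pics/cc.png",cv2.resize(cv2.convertScaleAbs(b,alpha=1.6),None,fx=3.5,fy=3.5,interpolation=2)[:600])
E
```

```text
(no output)
```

View pics/sc.png

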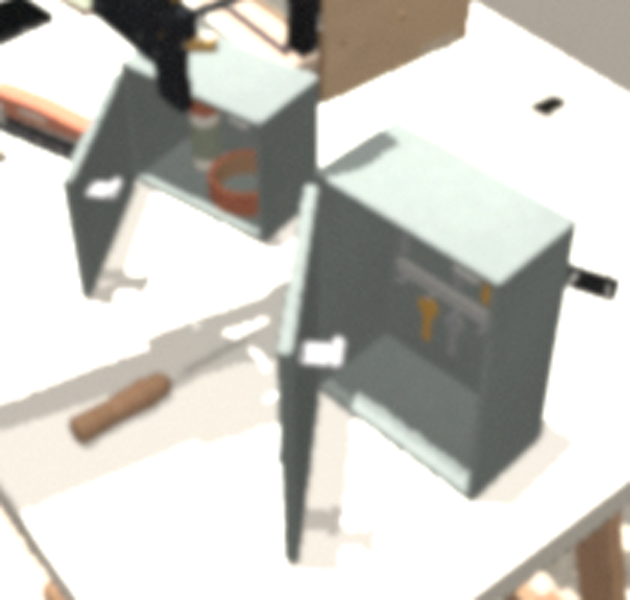

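View pics/cc.png

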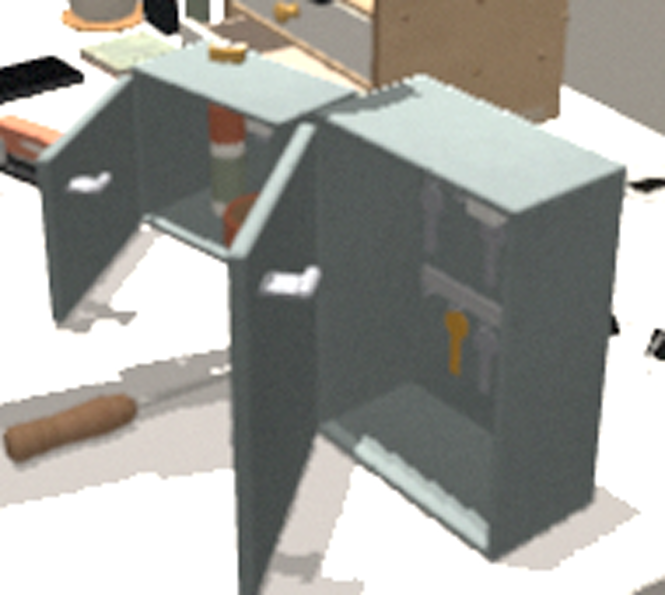

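```bash
cat >h.py <<'E'
from cell import arm
import numpy as np
def ray(c,u,v,z):
    d=c["pose"][:3,:3]@np.linalg.inv(c["intrinsics"])@[u,v,1];o=c["pose"][:3,3];return o+d*(z-o[2])/d[2]
E
python3 - <<'E'
from h import *
S=arm.capture("side");C=arm.capture("scene")
for n,z,s,c in [("FL",.21,(318,178),(318,118)),("FR",.21,(500,285),(515,212)),("BR",.21,(572,230),(625,170)),("BL",.21,(392,130),(425,77)),
 ("doorfree_top",.207,(280,352),(232,258)),("free_bot",.005,(292,560),(245,595)),("hinge_top",.207,(308,185),(305,125)),
 ("lFL",.13,(125,65),(135,70)),("lFR",.13,(262,123),(290,122)),("lBR",.13,(318,75),(355,95)),("ldoor",.127,(68,185),(42,160)),("ldbot",.005,(88,295),(62,328))]:
    print(n,np.round(ray(S,170+s[0]/3,150+s[1]/3,z)[:2],4),np.round(ray(C,190+c[0]/3.5,170+c[1]/3.5,z)[:2],4))
E
```

```text
FL [ 0.5452 -0.089 ] [ 0.5424 -0.0963]
FR [ 0.5675 -0.23  ] [ 0.5647 -0.2333]
BR [ 0.6348 -0.223 ] [ 0.6374 -0.2265]
BL [ 0.6148 -0.0801] [ 0.6225 -0.0795]
doorfree_top [ 0.4386 -0.191 ] [ 0.4361 -0.1989]
free_bot [ 0.4428 -0.1906] [ 0.4431 -0.1886]
hinge_top [ 0.5381 -0.0877] [ 0.5355 -0.0947]
lFL [0.5704 0.2026] [0.5676 0.1958]
lFR [0.6122 0.0674] [0.6163 0.0606]
lBR [0.6865 0.0915] [0.6768 0.0762]
ldoor [0.4576 0.0985] [0.4581 0.0972]
ldbot [0.4616 0.1055] [0.4599 0.0934]
```

Call:
{"api": "jog_arm", "payload": {"commands": [{"dx":-0.032,"dy":-0.032,"gripper":0},{"dx":-0.032,"dy":-0.032,"gripper":0},{"dx":-0.032,"dy":-0.032,"gripper":0},{"dx":-0.032,"dy":-0.032,"gripper":0},{"wz":0.157,"gripper":0},{"wz":0.157,"gripper":0},{"wz":0.157,"gripper":0},{"wz":0.157,"gripper":0},{"wz":0.157,"gripper":0},{"gripper":0}], "grip_force": 40}}

```text
validation failed for argument at $.co...
```

Call:
{"api": "jog_arm", "payload": {"commands": [{"dx":-0.032,"dy":-0.032,"dz":0.0,"wx":0.0,"wy":0.0,"wz":0.0,"gripper":0.0}], "grip_force": 40}}

```text
t: 0.32
eef_pos: [0.5184, -0.0315, 0.2571]
ee_rot: [[-0.003, 1.0, -0.0], [1.0, 0.003, 0.0], [0.0, -0.0, -1.0]]
contact_force: [0.3, -1.2, 0.1]
gripper_width: 0.0802
finger_force: 0.0
```

Call:
{"api": "jog_arm", "payload": {"commands": [{"dx":-0.032,"dy":-0.032,"dz":0.0,"wx":0.0,"wy":0.0,"wz":0.0,"gripper":0.0},{"dx":-0.032,"dy":-0.032,"dz":0.0,"wx":0.0,"wy":0.0,"wz":0.0,"gripper":0.0},{"dx":-0.032,"dy":-0.032,"dz":0.0,"wx":0.0,"wy":0.0,"wz":0.0,"gripper":0.0},{"dx":0.0,"dy":0.0,"dz":0.0,"wx":0.0,"wy":0.0,"wz":0.157,"gripper":0.0},{"dx":0.0,"dy":0.0,"dz":0.0,"wx":0.0,"wy":0.0,"wz":0.157,"gripper":0.0},{"dx":0.0,"dy":0.0,"dz":0.0,"wx":0.0,"wy":0.0,"wz":0.157,"gripper":0.0},{"dx":0.0,"dy":0.0,"dz":0.0,"wx":0.0,"wy":0.0,"wz":0.157,"gripper":0.0},{"dx":0.0,"dy":0.0,"dz":0.0,"wx":0.0,"wy":0.0,"wz":0.157,"gripper":0.0},{"dx":0.0,"dy":0.0,"dz":0.0,"wx":0.0,"wy":0.0,"wz":0.0,"gripper":0.0}]}}

```text
t: 1.45
eef_pos: [0.4219, -0.128, 0.2577]
ee_rot: [[0.706, 0.708, -0.0], [0.708, -0.706, 0.0], [-0.0, -0.0, -1.0]]
contact_force: [-0.3, -1.0, 0.3]
gripper_width: 0.0002
finger_force: 0.0
```

Call:
{"api": "jog_arm", "payload": {"commands": [{"dx":0.0,"dy":0.0,"dz":0.018,"wx":0.0,"wy":0.0,"wz":0.0,"gripper":0.0},{"dx":0.0,"dy":0.0,"dz":0.018,"wx":0.0,"wy":0.0,"wz":0.0,"gripper":0.0},{"dx":0.0,"dy":0.0,"dz":0.018,"wx":0.0,"wy":0.0,"wz":0.0,"gripper":0.0},{"dx":0.0,"dy":0.0,"dz":0.018,"wx":0.0,"wy":0.0,"wz":0.0,"gripper":0.0},{"dx":0.0,"dy":0.0,"dz":0.0,"wx":0.0,"wy":0.0,"wz":0.0,"gripper":0.0}]}}

```text
t: 2.08
eef_pos: [0.4216, -0.1278, 0.185]
ee_rot: [[0.705, 0.709, -0.002], [0.709, -0.705, 0.001], [-0.001, -0.002, -1.0]]
contact_force: [-0.8, -0.4, 0.9]
gripper_width: 0.0005
finger_force: 0.0
```

```bash
python3 - <<'E'
from h import *
import cv2
o=[cv2.convertScaleAbs(cv2.resize(arm.capture(n)["frame"][120:340,150:400],None,fx=1.6,fy=1.6),alpha=1.5) for n in("scene","side")]
cv2.imwrite("pics/p1.png",np.hstack(o))
E
```

```text
(no output)
```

View pics/p1.png

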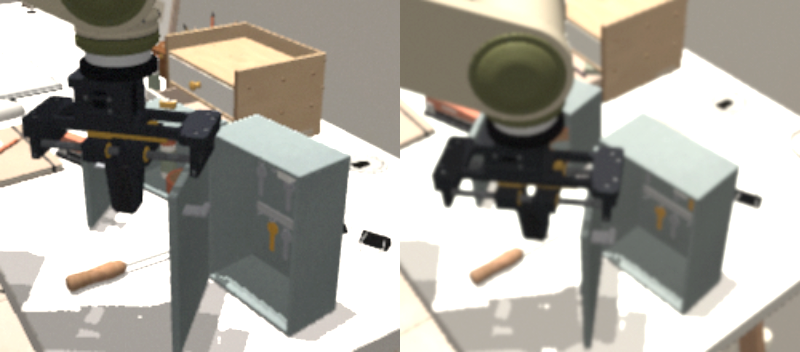

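Call:
{"api": "jog_arm", "payload": {"commands": [{"dx":0.0,"dy":0.012,"dz":0.0,"wx":0.0,"wy":0.0,"wz":0.0,"gripper":0.0},{"dx":0.0,"dy":0.012,"dz":0.0,"wx":0.0,"wy":0.0,"wz":0.0,"gripper":0.0},{"dx":0.0,"dy":0.008,"dz":0.0,"wx":0.0,"wy":0.0,"wz":0.0,"gripper":0.0},{"dx":0.0,"dy":0.008,"dz":0.0,"wx":0.0,"wy":0.0,"wz":0.0,"gripper":0.0},{"dx":-0.0012,"dy":0.011,"dz":0.0,"wx":0.0,"wy":0.0,"wz":-0.1,"gripper":0.0},{"dx":-0.0012,"dy":0.011,"dz":0.0,"wx":0.0,"wy":0.0,"wz":-0.1,"gripper":0.0},{"dx":-0.0012,"dy":0.011,"dz":0.0,"wx":0.0,"wy":0.0,"wz":-0.1,"gripper":0.0},{"dx":-0.0012,"dy":0.011,"dz":0.0,"wx":0.0,"wy":0.0,"wz":-0.1,"gripper":0.0},{"dx":-0.0012,"dy":0.011,"dz":0.0,"wx":0.0,"wy":0.0,"wz":-0.1,"gripper":0.0},{"dx":0.0,"dy":0.0,"dz":0.0,"wx":0.0,"wy":0.0,"wz":0.0,"gripper":0.0}]}}

```text
t: 3.42
eef_pos: [0.4928, -0.1916, 0.1855]
ee_rot: [[0.282, 0.959, -0.0], [0.959, -0.282, 0.0], [0.0, -0.0, -1.0]]
contact_force: [-0.6, 0.2, 0.1]
gripper_width: 0.0009
finger_force: 0.0
```

```bash
python3 - <<'E'
from h import *
import cv2
o=[cv2.convertScaleAbs(cv2.resize(arm.capture(n)["frame"][120:340,150:400],None,fx=1.6,fy=1.6),alpha=1.5) for n in("scene","side")]
cv2.imwrite("pics/p2.png",np.hstack(o))
E
```

```text
(no output)
```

View pics/p2.png

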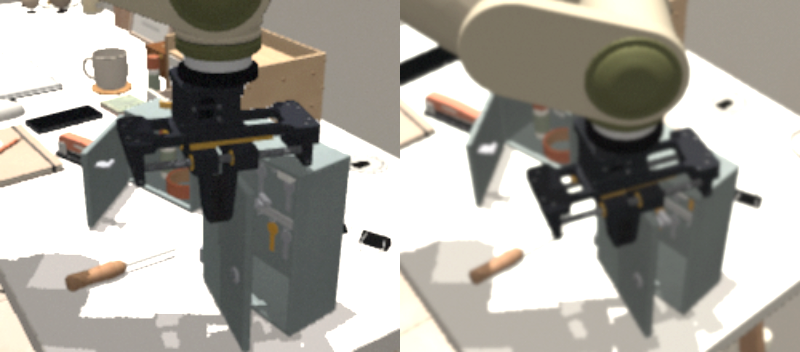

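Call:
{"api": "jog_arm", "payload": {"commands": [{"dx":-0.0012,"dy":0.011,"dz":0.0,"wx":0.0,"wy":0.0,"wz":-0.1,"gripper":0.0},{"dx":-0.0012,"dy":0.011,"dz":0.0,"wx":0.0,"wy":0.0,"wz":-0.1,"gripper":0.0},{"dx":-0.0012,"dy":0.011,"dz":0.0,"wx":0.0,"wy":0.0,"wz":-0.1,"gripper":0.0},{"dx":-0.0008,"dy":0.0055,"dz":0.0,"wx":0.0,"wy":0.0,"wz":-0.05,"gripper":0.0},{"dx":0.0,"dy":0.0,"dz":0.0,"wx":0.0,"wy":0.0,"wz":0.0,"gripper":0.0}]}}

```text
t: 4.15
eef_pos: [0.5294, -0.2014, 0.1857]
ee_rot: [[-0.064, 0.998, -0.0], [0.998, 0.064, 0.0], [0.0, -0.0, -1.0]]
contact_force: [-0.0, -0.1, 0.4]
gripper_width: 0.0004
finger_force: 0.0
```

Call:
{"api": "jog_arm", "payload": {"commands": [{"dx":0.0,"dy":0.004,"dz":0.0,"wx":0.0,"wy":0.0,"wz":-0.04,"gripper":0.0},{"dx":0.0,"dy":0.002,"dz":0.0,"wx":0.0,"wy":0.0,"wz":-0.03,"gripper":0.0}]}}

```text
t: 4.4
eef_pos: [0.5357, -0.2011, 0.1858]
ee_rot: [[-0.136, 0.991, 0.0], [0.991, 0.136, -0.0], [-0.0, 0.0, -1.0]]
contact_force: [-0.2, -0.4, -0.2]
gripper_width: 0.0006
finger_force: 0.0
```

Call:
{"api": "jog_arm", "payload": {"commands": [{"dx":0.0,"dy":0.003,"dz":0.0,"wx":0.0,"wy":0.0,"wz":-0.02,"gripper":0.0}]}}

```text
t: 4.53
eef_pos: [0.5368, -0.2011, 0.1857]
ee_rot: [[-0.155, 0.988, -0.005], [0.988, 0.155, -0.001], [0.0, -0.005, -1.0]]
contact_force: [-23.8, -5.1, 8.3]
gripper_width: 0.0004
finger_force: 12.2
```

Call:
{"api": "jog_arm", "payload": {"commands": [{"dx":0.0,"dy":0.003,"dz":0.0,"wx":0.0,"wy":0.0,"wz":0.0,"gripper":0.0}]}}

```text
t: 4.65
eef_pos: [0.537, -0.2011, 0.1858]
ee_rot: [[-0.154, 0.988, -0.012], [0.988, 0.154, -0.001], [0.001, -0.012, -1.0]]
contact_force: [-40.6, -8.7, 15.7]
gripper_width: 0.0001
finger_force: 21.6
```

Call:
{"api": "jog_arm", "payload": {"commands": [{"dx":0.0,"dy":-0.006,"dz":0.0,"wx":0.0,"wy":0.0,"wz":0.0,"gripper":0.0},{"dx":0.0,"dy":-0.03,"dz":0.0,"wx":0.0,"wy":0.0,"wz":0.0,"gripper":0.0},{"dx":0.0,"dy":-0.04,"dz":0.0,"wx":0.0,"wy":0.0,"wz":0.0,"gripper":0.0},{"dx":0.0,"dy":-0.04,"dz":0.0,"wx":0.0,"wy":0.0,"wz":0.0,"gripper":0.0},{"dx":0.0,"dy":0.0,"dz":-0.04,"wx":0.0,"wy":0.0,"wz":0.0,"gripper":0.0},{"dx":0.0,"dy":0.0,"dz":-0.04,"wx":0.0,"wy":0.0,"wz":0.0,"gripper":0.0},{"dx":0.0,"dy":0.0,"dz":0.0,"wx":0.0,"wy":0.0,"wz":0.0,"gripper":0.0}]}}

```text
t: 5.52
eef_pos: [0.4277, -0.2187, 0.2683]
ee_rot: [[-0.155, 0.988, 0.005], [0.988, 0.155, -0.004], [-0.005, 0.004, -1.0]]
contact_force: [0.5, 0.8, -0.8]
gripper_width: 0.0003
finger_force: 0.0
```

```bash
python3 - <<'E'
from h import *
import cv2
o=[cv2.convertScaleAbs(cv2.resize(arm.capture(n)["frame"][150:350,180:380],None,fx=2,fy=2,interpolation=2),alpha=1.5) for n in("scene","side")]
cv2.imwrite("pics/p3.png",np.hstack(o))
E
```

```text
(no output)
```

View pics/p3.png

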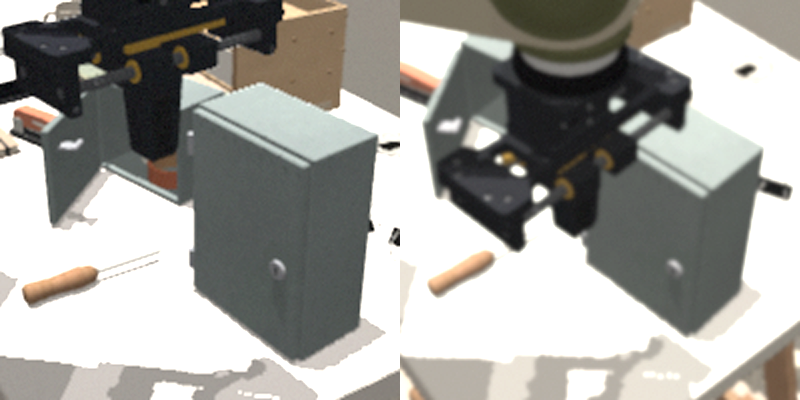

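The tall door now sits flush and parallel with its cabinet in both views. The push ended on a hard stop, well above the catch's 6 N. The low door is still open and the gripper is clear of everything.

```bash
python3 -c "
from cell import arm
print(arm.close_job())"
```

```text
the job is handed in; nothing more can be done
None
```

The key cabinet's door is pushed fully shut and looks held by its catch, the lower cabinet's door is still open, and the job is handed in. One uncertainty: the wrist read about 44 N for an instant when the door hit its stop. I pushed with the closed fingertips, so the 40 N limit on the gripper's body should not apply.

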